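# Load the shaker and wedge its front feet clear

## Robot

A 6-joint arm with a two-finger parallel gripper is mounted at the origin on the work surface. World frame = base frame: x ahead of the robot, y to its left, z up, the work surface at z = 0. Lengths are in mm, angles in rad, forces in N, time in s.
With the tool pointing down it reaches from about 275 to 1000 mm from the base axis. Payload 8.4 kg.
Tool frame: the origin (TCP) lies at the very end of the fingers, on their centre line; the grasp point (between the pads) lies 19 mm behind it; z points along the fingers, y is the line along which they close (so a half turn about z gives the same grasp; the last joint's range is limited). The gripper opens to 85 mm and grips with 20 to 120 N. Pads are 22 mm wide; open, the fingers measure 114 mm over their backs; the gripper's body (76 mm by 85 mm) begins 54 mm behind the grasp point. The pads swing forward as they close: fully open they stand 13 mm farther back than shut.
Start: joints at [1.13, 0.353, 1.633, -0, 1.155, -0.002], TCP at [265.532, 565.792, 231.281] pointing down, gripper open.
Joint ranges: [-2.63, 2.63], [-0.92, 2.1], [0.06, 2.66], [-1.3, 4.44], [0, 2.69], [-3.02, 3.02]. Speed limits (rad/s): [2.22, 2.22, 2.79, 3.14, 3.14, 3.14].

## Interface

Orientations are given as [roll, pitch, yaw] about the fixed x, y, z axes, in that order (R = Rz(yaw) Ry(pitch) Rx(roll)).
In Python, from rig import r, vision gives the robot as it stands. The module is installed in compiled form; this text tells all that it offers.
- The arm moves only by the tool play_rows, never from a script. Its argument "steps" is a list of rows, each an object with "delta_pos": the shift along the tool's x, y, z in cm, a list of three; "yaw": the turn about the tool's z in rad; "jaw": the opening in per cent of the stroke, from 0 (shut) to 100 (fully open). A call has exactly 8 rows; each row is the pose to reach, as a shift and turn from the pose commanded when the call began, along the tool's axes at that moment; what a row does not reach only later rows make up. A row lasts 1/10 s, in which the tool goes at most 50 mm and 8.59 degrees, less where a joint would pass 70% of its speed; a pose out of reach is approached as far as the arm can. A call with a gripper value outside its range is refused whole. The fingers move at their own pace and stop on an object; "grip_force" is the grip in N (left out, the last holds). Time passes only in rows, so rows that repeat a pose let the fingers close, or fill a call up. It gives the time, the measured TCP pose, the force, the opening and the grip force at its end, in the units of the state.
- r.sense(): the state, without advancing time (a new reading comes with each control period).
- vision.grab_frame(name): name is "scene" or "top"; returns (picture, depth): 400x640x3 uint8, red, green, blue; 400x640 float32, mm along the optical axis (not along the pixel's ray), 0 where there is no reading.
- vision.calibration(name): a dict with "mtx" (3x3 intrinsics, pixels), "extrinsics" (4x4, takes a point from camera to world coordinates). Camera axes: x right, y down, z forward; pixel columns grow to the right and rows downward; lengths in mm; the calibration is good to about 2 mm. A picture is of the moment at which its call begins. calibration takes no time and is no camera call.
- r.sign_off(): hands the job in; it is judged then, once.
Trained networks look in the newest picture that a camera, given by its name, has taken for a name from the list of things; names that differ only in an ending like _2 or _b are one class to them, and where a whole thing is asked for, a point or a joint stands for the part that bears it (a point fixed in the world has none). Each returns a list of dicts, best first, with "conf" (0 to 1); they miss things now and then, are a little off and sometimes report something else, mostly with a low value. They report only what shows in the picture. A call takes as long as a camera call. They do not tell look-alikes from the thing itself.
- vision.cut_out(camera, thing): "region" (400x640 bool, what is visible of it) and "uv" ([column, row] in pixels, amid what is visible of it).
- vision.landmark_of(camera, thing): "uv" ([column, row] in pixels: a listed point, or the origin of a listed thing).
The state is a dict: "clock": time; "qpos": joint angles; "qvel": joint speeds; "joint_efforts": joint torques, N m; "eef_pos": TCP position; "tcp_rot": TCP orientation; "contact_force": force on the tool from outside, world axes, zero at the start; "wrist_torque": the same for the moment, N m; "opening": opening from 0.0 (shut) to 1.0 (fully open); "grasp_force": force on a finger pad.
Only numpy, scipy, OpenCV 4.12 (cv2) and the standard library are available. Lean on these libraries where they do the work, as an engineer would, in place of code of your own. Each camera call takes 0.05 s, during which the arm holds its last target. There are 200 camera calls.

## Task

Get the loaded shaker ready for levelling: stand the round lidded jar and the square bottle from the bench upright in the free part of the front row of the shaker's tray, beside the bottle already there, all flat on the tray's floor. Then push the wooden wedge, thin end first and flat on the bench, under the middle of the shaker's front edge until its front feet are just clear of the bench, by about 5 mm, and finish still gripping the wedge there, so that the feet can be screwed out. Leave the other things on the bench alone.

Things in the scene. Friction and masses are not known exactly. Their poses are not given: they have to be found in the camera images.
- jar: round screw-lid sample jar, white with a ribbed grey lid, standing upright on the bench, 72 mm high: body 54 mm across up to 46 mm, lid 58 mm across from 46 to 72 mm. 120 g. Origin: centre of its underside, z up.
- bottle: square white bottle with a grey cap, standing upright on the bench: body 54 x 54 mm and 66 mm high with upright flat sides, cap 36 mm across reaching to 84 mm. 120 g. Origin: centre of its underside, z up, x and y square to its sides.
- resident: slightly slimmer and taller square white bottle that already stands in the shaker's tray, at the +y end of the front row, 1 to 4 mm from the end wall: body 50 x 50 mm and 70 mm high, cap 33 mm across reaching to 92 mm. It stays where it is. Origin: centre of its underside, z up, x and y square to its sides.
- row (a point): centre of the front row in the shaker's open steel tray, on the tray floor, 86 mm above the bench. x points from the shaker's front to its back, y along the row, z up. The row is 66 mm (x, -33 to 33) by 180 mm (y, -90 to 90) inside; front and end walls, 4 mm thick, stand 28 mm above its floor; behind it a fixed tube rack, 76 mm deep, rises as high. Bottles and jar take 162 of the 180 mm.
- front_edge (a point): middle of the lower front edge of the shaker's housing, where the wedge goes in; axes as row (x into the shaker). At rest this edge and the flat underside behind it are 8 mm above the bench. Two rear feet, 155 mm behind it, stay stuck to the bench and the whole shaker tips up about them; lifting the edge takes 5 to 11 N, pushing the wedge in up to about 18 N.
- shaker_base: the laboratory shaker's place: a low white machine, 170 mm deep (x, front to back) and 220 mm wide (y), with two black dials and a display on its front, 1.2 kg (varies by a quarter). Origin: centre of its footprint, on the bench; axes as row at rest. Housing to 68 mm, tray walls to 114 mm above the bench; the tray begins 10 mm behind the front edge.
- front_feet (a point): point midway between the shaker's two front screw feet (18 mm across, at 85 mm to either side of the middle, 15 mm behind the front edge), at the level of their undersides; its z is how far the front feet are clear of the bench: 0 at rest. Same axes as row.
- wedge: plain pale wooden levelling wedge lying flat on the bench, 140 mm long, 34 mm wide with upright flat sides, 28 mm thick at the thick end and tapering evenly to 2 mm at the thin end (1 mm of rise in 5.4 mm). 90 g. Origin: centre of its underside; x points along it to the thin end (the thin end is at x = +70 mm, the thick end at x = -70 mm), z up.
- amber: amber glass bottle with a black cap, 44 mm across and 98 mm high, a bystander on the bench to be left alone. Origin: centre of its underside.
- beaker: clear plastic beaker, 60 mm across the rim and 72 mm high, a bystander on the bench to be left alone. Origin: centre of its underside.
- slidebox: flat carton of microscope slides, 60 x 85 x 24 mm, a bystander on the bench to be left alone. Origin: centre of its underside.
- pot: small clear specimen pot with a red lid, 52 mm across and 57 mm high, a bystander on the bench to be left alone. Origin: centre of its underside.
- tipbox: blue pipette-tip box, 82 x 120 x 57 mm, a bystander on the bench to be left alone. Origin: centre of its underside.
There are look-alikes about, which are no part of the job. What is shaped like the bottle but pink is not meant.

How it is judged:
By the outcome, as a careful person would: the job done as asked, in the order asked, and still so for the second after the job is handed in, while the arm keeps its last pose, push and grip.
It also fails if it takes over 72 s, if anything falls off the work surface, if the arm or the gripper's body presses on something with over 40 N, if the wrist force passes 120 N, or if a joint passes its speed limit or range.

## Working session

There is one attempt and no reset: what is moved stays moved. The work goes in short steps, Python scripts to look and compute and a tool call to move; the robot and the scene stay as the last step left them, time stands still between calls to the robot, and variables do not carry over. Pictures are saved under pics/ and viewed, at most 10 in all, crops included, and the job is handed in when it is done.

Besides the shell and the picture viewer there is one more tool, called as name(argument=value, ...) on one line, values as JSON. play_rows: Moves the arm, as the interface text tells. Its arguments: {"type":"object","properties":{"steps":{"type":"array"},"grip_force":{"type":"number"}},"required":["steps"]}

```bash
mkdir -p pics; ls; cat > h.py <<'E'
import numpy as np, cv2
from rig import r, vision
def save(n,im): cv2.imwrite('pics/'+n+'.png',cv2.cvtColor(im,cv2.COLOR_RGB2BGR))
def cloud(name,dep):
    c=vision.calibration(name);K=c['mtx'];T=c['extrinsics']
    v,u=np.mgrid[:dep.shape[0],:dep.shape[1]]
    P=np.stack([(u-K[0,2])/K[0,0]*dep,(v-K[1,2])/K[1,1]*dep,dep],-1)
    return P@T[:3,:3].T+T[:3,3]
E
python3 - <<'E'
from h import *
s=r.sense();print({k:np.round(v,3) for k,v in s.items()})
for n in('scene','top'):
    im,d=vision.grab_frame(n);save(n+'0',im);np.save(n+'_d.npy',d);np.save(n+'_i.npy',im)
    c=vision.calibration(n);print(n,c['mtx'].round(1).tolist(),c['extrinsics'].round(3).tolist())
    for t in['jar','bottle','resident','wedge','shaker_base','amber','beaker','slidebox','pot','tipbox']:
        o=vision.cut_out(n,t)
        X=cloud(n,d)
        for q in o[:4]:
            m=q['region']&(d>0);p=X[m]
            if len(p)==0: continue
            print(n,t,round(q['conf'],2),np.round(q['uv']),m.sum(),'lo',np.percentile(p,2,axis=0).round(),'hi',np.percentile(p,98,axis=0).round(),'rgb',im[m].mean(0).round())
E
```

```text
pics
{'clock': np.float64(0.0), 'qpos': array([ 1.13 ,  0.354,  1.634,  0.   ,  1.155, -0.002]), 'qvel': array([-0.001, -0.001, -0.   , -0.   , -0.001,  0.   ]), 'joint_efforts': array([-1.0000e-03, -6.0525e+01, -3.4207e+01, -0.0000e+00,  9.0000e-03,
        0.0000e+00]), 'eef_pos': array([265.311, 565.396, 230.582]), 'tcp_rot': array([-3.14 , -0.   ,  2.703]), 'contact_force': array([-0.954,  0.577,  0.727]), 'wrist_torque': array([ 0.015,  0.012, -0.094]), 'grasp_force': np.float64(0.0), 'opening': np.float64(1.005)}
scene [[436.7, 0.0, 317.9], [0.0, 436.7, 197.4], [0.0, 0.0, 1.0]] [[-0.855, 0.28, -0.436, 1061.445], [0.518, 0.454, -0.725, 738.516], [-0.005, -0.846, -0.534, 683.529], [0.0, 0.0, 0.0, 1.0]]
scene jar 0.64 [309. 172.] 416 lo [ 465. -296.    4.] hi [ 508. -252.   72.] rgb [149. 146. 136.]
scene jar 0.35 [385. 259.] 8119 lo [440. 110.  13.] hi [655. 276. 114.] rgb [172. 169. 161.]
scene bottle 0.89 [333. 159.] 545 lo [ 337. -342.   -0.] hi [ 400. -288.   83.] rgb [175. 105. 120.]
scene bottle 0.6 [293. 157.] 442 lo [ 463. -417.    3.] hi [ 512. -363.   84.] rgb [189. 185
[... 1554 characters left out ...]
.] rgb [183. 179. 177.]
top wedge 0.63 [329. 241.] 592 lo [ 451. -160.    3.] hi [509. -39.  29.] rgb [196. 155. 112.]
top shaker_base 0.7 [218. 209.] 5252 lo [428.  95.  22.] hi [636. 257. 118.] rgb [175. 173. 178.]
top amber 0.55 [438. 206.] 267 lo [ 567. -400.   18.] hi [ 603. -368.  101.] rgb [113.  81.  58.]
top beaker 0.87 [396. 205.] 430 lo [ 555. -308.    2.] hi [ 609. -255.   74.] rgb [144. 139. 136.]
top beaker 0.74 [217. 210.] 5321 lo [428.  94.  17.] hi [637. 258. 118.] rgb [174. 172. 177.]
top pot 0.78 [333. 142.] 318 lo [ 727. -113.   12.] hi [771. -67.  62.] rgb [192.  57.  51.]
top tipbox 0.79 [376. 153.] 1489 lo [ 673. -289.    0.] hi [ 777. -164.   60.] rgb [191. 194. 202.]
```

View pics.

View pics/top0.png

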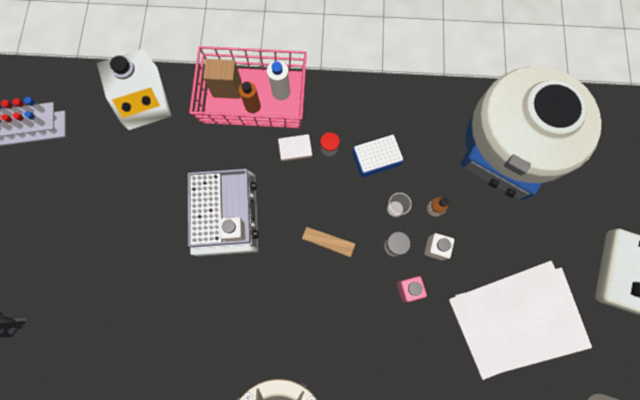

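View pics/scene0.png

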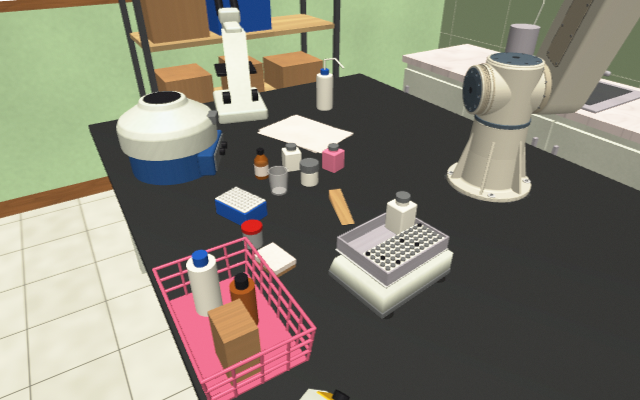

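```bash
cat >> h.py <<'E'
def ray(name,uv,z):
    c=vision.calibration(name);K=c['mtx'];T=c['extrinsics']
    uv=np.atleast_2d(np.asarray(uv,float))
    d=np.c_[(uv[:,0]-K[0,2])/K[0,0],(uv[:,1]-K[1,2])/K[1,1],np.ones(len(uv))]@T[:3,:3].T
    o=T[:3,3];return (o+d*((z-o[2])/d[:,2])[:,None])[:,:2]
def rect(p):
    (c,s,a)=cv2.minAreaRect(np.float32(p));return np.round(c,1),np.round(s,1),round(a,1)
def robust(p,h):
    q=np.median(p,0);return p[np.linalg.norm(p-q,axis=1)<h]
E
python3 - <<'E'
from h import *
from scipy.optimize import least_squares
for n in('top','scene'):
    im,d=vision.grab_frame(n);X=cloud(n,d)
    m=(d>0)&(X[...,0]>350)&(X[...,0]<800)&(X[...,1]>-450)&(X[...,1]<300)
    bench=X[m&(abs(X[...,2])<12)];print(n,'bench z',np.median(bench[:,2]).round(2),bench[:,2].std().round(2))
    for t,z in[('row',86),('front_edge',8),('shaker_base',0),('front_feet',0),('jar',0),('bottle',0),('resident',86),('wedge',0)]:
        print(n,t,[(round(q['conf'],2),np.round(q['uv'],1).tolist(),ray(n,q['uv'],z)[0].round(1).tolist()) for q in vision.landmark_of(n,t)[:3]])
    for t,zt in[('jar',72),('bottle',84),('bottle',66),('resident',178),('resident',156)]:
        for q in vision.cut_out(n,t)[:2]:
            g=q['region']&(d>0)&(abs(X[...,2]-zt)<8)
            v,u=np.nonzero(g)
            if len(u)<5: continue
            p=robust(ray(n,np.c_[u,v],zt),45);print(n,t,zt,len(p),'rect',rect(p),'circ',np.round(cv2.minEnclosingCircle(np.float32(p))[0],1))
    q=[q for q in vision.cut_out(n,'wedge')]
    if q:
        g=q[0]['region'];v,u=np.nonzero(g);p=X[g&(d>0)];print('wedge',rect(ray(n,np.c_[u,v],13)));
        e=[p[abs(p[:,1]-y)<8][:,2].mean().round(1) if (abs(p[:,1]-y)<8).any() else None for y in(-160,-140,-120,-100,-80,-60,-40)];print('z along y',e)
    g=m&(X[...,2]>106)&(X[...,2]<124)&(X[...,1]>60);v,u=np.nonzero(g);p=ray(n,np.c_[u,v],114);p=p[(p[:,1]<300)];print('rim',len(p),rect(p))
    np.savez(n+'_f.npz',im=im,d=d)
E
python3 - <<'E'
import cv2
a=cv2.imread('pics/top0.png')[150:320,170:470];b=cv2.imread('pics/scene0.png')[135:300,240:460]
cv2.imwrite('pics/crop1.png',cv2.resize(a,None,fx=2.6,fy=2.6,interpolation=2))
E
```

```text
top bench z 1.09 2.32
top row [(0.73, [234.8, 207.7], [543.9, 146.0])]
top front_edge []
top shaker_base [(0.79, [227.3, 214.6], [540.8, 183.3]), (0.63, [397.4, 209.1], [582.2, -289.6]), (0.25, [433.3, 207.6], [591.9, -389.7])]
top front_feet [(0.55, [250.2, 210.8], [555.0, 120.6])]
top jar [(0.65, [390.1, 246.0], [477.8, -270.8]), (0.43, [375.6, 154.8], [738.8, -225.4])]
top bottle [(0.75, [433.2, 246.2], [483.7, -388.4]), (0.59, [405.7, 288.5], [366.1, -314.0])]
top resident [(0.79, [232.6, 232.9], [478.1, 145.1]), (0.33, [254.9, 215.1], [527.3, 92.4])]
top wedge [(0.87, [329.3, 242.4], [478.6, -104.2])]
top jar 72 390 rect (array([ 478., -278.]), array([55.2, 55.8]), 46.8) circ [ 477.9 -277.8]
top bottle 84 169 rect (array([ 365.3, -318.9]), array([33.8, 33.8]), 47.0) circ [ 365.  -319.4]
top bottle 84 158 rect (array([ 478.1, -392.6]), array([33., 36.]), 3.1) circ [ 478.5 -391.9]
top bottle 66 297 rect (array([ 365.3, -319.1]), array([53.3, 54.8]), 16.7) circ [ 365.1 -319.1]
top bottle 66 266 rect (array([ 478.6, -391.6]), array([53.5, 54.5]), 76.7) circ [ 478.4 -390.6]
top resid
[... 1116 characters left out ...]
]), array([64.2, 57. ]), 58.3) circ [ 485.4 -272.3]
scene bottle 84 52 rect (array([ 488.3, -384.1]), array([40.7, 33.9]), 79.4) circ [ 488.5 -382.4]
scene bottle 84 59 rect (array([ 372.9, -310.7]), array([43.8, 31.7]), 57.7) circ [ 373.7 -311.8]
scene bottle 66 113 rect (array([ 489.7, -379.4]), array([65. , 52.1]), 77.2) circ [ 489.9 -377.2]
scene bottle 66 118 rect (array([ 374.7, -310.9]), array([59.3, 57.9]), 20.3) circ [ 374.3 -309.9]
scene resident 178 96 rect (array([489.8, 143.7]), array([34.9, 25.7]), 48.9) circ [491.1 143.3]
scene resident 156 225 rect (array([489.4, 145.6]), array([52.3, 48.7]), 8.8) circ [491.5 145.9]
rim 2782 (array([544.7, 186.8]), array([194.4, 155.6]), 7.3)
```

View pics/crop1.png

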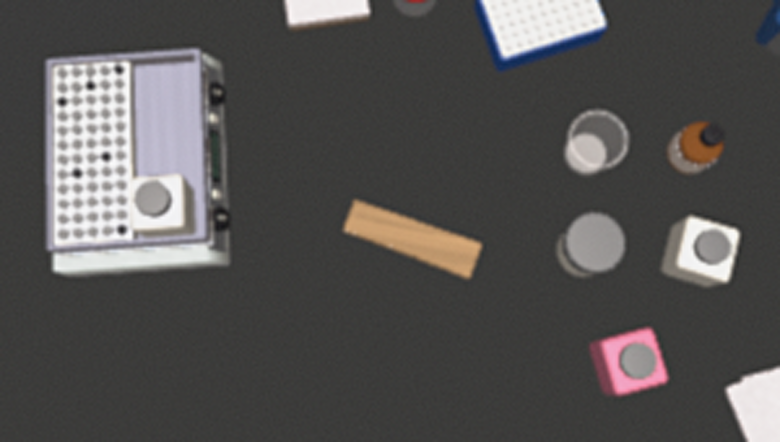

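The top view and crop show three candidates. The jar is at (396,244), white with a grey lid, so it is the one meant. For the bottle there are the white one at (440,246) and a pink look-alike at (412,289), and the white one is meant. The wedge at (329,242) has its thin end toward the shaker. The shaker is at (222,210), and the free part of its row is at higher x. I'll go to the jar now.

play_rows(steps=[{"delta_pos": [-2.6,-3.2,0],"yaw": 0.12,"jaw": 100},{"delta_pos": [-5.7,-7,0],"yaw": 0.26,"jaw": 100},{"delta_pos": [-8.8,-10.8,0],"yaw": 0.4,"jaw": 100},{"delta_pos": [-11.9,-14.6,0],"yaw": 0.54,"jaw": 100},{"delta_pos": [-15,-18.4,0],"yaw": 0.68,"jaw": 100},{"delta_pos": [-18,-22.1,0],"yaw": 0.82,"jaw": 100},{"delta_pos": [-20.7,-25.4,0],"yaw": 0.94,"jaw": 100},{"delta_pos": [-22,-27,0],"yaw": 1.0,"jaw": 100}])

```text
clock: 3.4
eef_pos: [350.1, 225.1, 231.4]
tcp_rot: [3.141, 0.001, 1.697]
contact_force: [0.3, 0.6, 1.2]
opening: 1.001
grasp_force: 0.0
```

```bash
cat >> h.py <<'E'
def go(x,y,z,yaw):
    s=r.sense();p=s['eef_pos'];a=s['tcp_rot'][2]
    d=np.array([x,y,z])-p;c,q=np.cos(a),np.sin(a)
    dy=-((yaw-a+np.pi)%(2*np.pi)-np.pi)
    print('pos',p.round(1),'yaw',round(a,3),'-> delta cm',np.round([(c*d[0]+q*d[1])/10,(q*d[0]-c*d[1])/10,-d[2]/10],2),'yaw',round(dy,3),'F',s['contact_force'].round(1),'open',round(float(s['opening']),3),'gf',round(float(s['grasp_force']),1),'t',round(float(s['clock']),2),'j6',round(float(s['qpos'][5]),2))
E
python3 -c "
from h import *
go(478,-278,130,0.126)"
```

```text
pos [350.1 225.1 231.4] yaw 1.697 -> delta cm [-51.52   6.37  10.14] yaw 1.571 F [0.3 0.6 1.2] open 1.001 gf 0.0 t 3.4 j6 0.44
```

play_rows(steps=[{"delta_pos": [-4,0.5,0],"yaw": 0.13,"jaw": 100},{"delta_pos": [-8.5,1,0],"yaw": 0.27,"jaw": 100},{"delta_pos": [-13.2,1.6,0],"yaw": 0.41,"jaw": 100},{"delta_pos": [-18,2.2,0],"yaw": 0.55,"jaw": 100},{"delta_pos": [-22.8,2.8,0],"yaw": 0.69,"jaw": 100},{"delta_pos": [-27.6,3.4,1],"yaw": 0.83,"jaw": 100},{"delta_pos": [-32.4,4,2],"yaw": 0.97,"jaw": 100},{"delta_pos": [-36,4.4,3],"yaw": 1.1,"jaw": 100}])

```text
clock: 4.2
eef_pos: [441.6, -126.0, 201.3]
tcp_rot: [3.14, -0.001, 0.596]
contact_force: [-0.3, 1.2, -0.2]
opening: 1.0
grasp_force: 0.0
```

```bash
python3 -c "
from h import *
go(478,-278,120,0.126)"
```

```text
pos [ 441.6 -126.   201.3] yaw 0.596 -> delta cm [-5.52 14.62  8.13] yaw 0.47 F [-0.3  1.2 -0.2] open 1.0 gf 0.0 t 4.2 j6 0.69
```

play_rows(steps=[{"delta_pos": [-1.2,3.2,1],"yaw": 0.1,"jaw": 100},{"delta_pos": [-2.5,6.6,2.5],"yaw": 0.2,"jaw": 100},{"delta_pos": [-3.8,10,4.5],"yaw": 0.3,"jaw": 100},{"delta_pos": [-4.8,12.8,6.5],"yaw": 0.4,"jaw": 100},{"delta_pos": [-5.5,14.6,8.1],"yaw": 0.47,"jaw": 100},{"delta_pos": [-5.5,14.6,10.1],"yaw": 0.47,"jaw": 100},{"delta_pos": [-5.5,14.6,11.1],"yaw": 0.47,"jaw": 100},{"delta_pos": [-5.5,14.6,11.1],"yaw": 0.47,"jaw": 100}])

```text
clock: 5.0
eef_pos: [477.4, -273.9, 89.0]
tcp_rot: [-3.14, 0.002, 0.133]
contact_force: [-0.3, -0.6, 0.6]
opening: 1.002
grasp_force: 0.0
```

```bash
python3 -c "
from h import *
go(478,-278,41,0.126)
for n in('top','scene'):
    im,d=vision.grab_frame(n);X=cloud(n,d);save('j_'+n,im)
a=cv2.imread('pics/j_top.png')[170:310,330:500];b=cv2.imread('pics/j_scene.png')[80:240,220:400]
a=cv2.resize(a,(485,400),interpolation=2);b=cv2.resize(b,(300,267),interpolation=2)
c=np.zeros((400,785,3),np.uint8);c[:,:485]=a;c[:267,485:]=b;cv2.imwrite('pics/crop2.png',c)"
```

```text
pos [ 477.4 -273.9   89. ] yaw 0.133 -> delta cm [0.01 0.41 4.8 ] yaw 0.007 F [-0.3 -0.6  0.6] open 1.002 gf 0.0 t 5.0 j6 0.91
```

View pics/crop2.png

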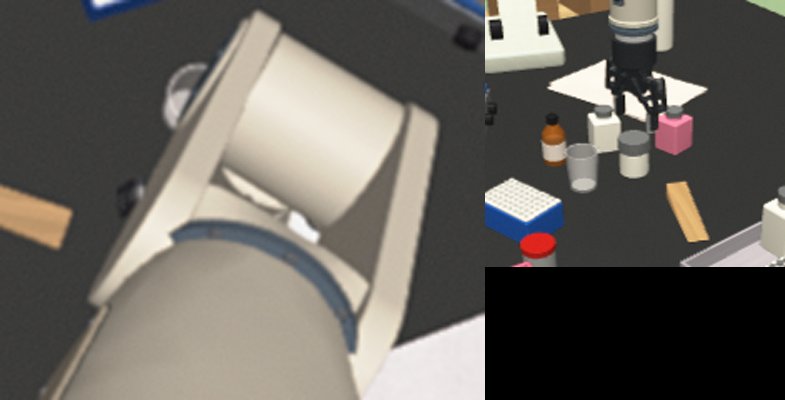

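play_rows(steps=[{"delta_pos": [0,0.4,1],"yaw": 0,"jaw": 100},{"delta_pos": [0,0.4,2],"yaw": 0,"jaw": 100},{"delta_pos": [0,0.4,3],"yaw": 0,"jaw": 100},{"delta_pos": [0,0.4,4],"yaw": 0,"jaw": 100},{"delta_pos": [0,0.4,4.9],"yaw": 0,"jaw": 100},{"delta_pos": [0,0.4,5.3],"yaw": 0,"jaw": 100},{"delta_pos": [0,0.4,5.3],"yaw": 0,"jaw": 100},{"delta_pos": [0,0.4,5.3],"yaw": 0,"jaw": 90}])

```text
clock: 5.9
eef_pos: [479.1, -278.6, 37.3]
tcp_rot: [3.142, -0.0, 0.133]
contact_force: [-0.0, -0.1, 0.4]
opening: 0.902
grasp_force: 0.0
```

play_rows(steps=[{"delta_pos": [0,0,0],"yaw": 0,"jaw": 80},{"delta_pos": [0,0,0],"yaw": 0,"jaw": 70},{"delta_pos": [0,0,0],"yaw": 0,"jaw": 60},{"delta_pos": [0,0,0],"yaw": 0,"jaw": 55},{"delta_pos": [0,0,0],"yaw": 0,"jaw": 50},{"delta_pos": [0,0,0],"yaw": 0,"jaw": 50},{"delta_pos": [0,0,0],"yaw": 0,"jaw": 50},{"delta_pos": [0,0,0],"yaw": 0,"jaw": 50}], grip_force=30)

```text
clock: 6.7
eef_pos: [479.5, -279.0, 38.0]
tcp_rot: [3.141, -0.001, 0.133]
contact_force: [-0.5, -1.1, 5.9]
opening: 0.671
grasp_force: 31.5
```

```bash
python3 -c "
from h import *
go(478,-278,36,0.126)"
```

```text
pos [ 479.5 -279.    38. ] yaw 0.133 -> delta cm [-0.14 -0.12  0.2 ] yaw 0.007 F [-0.5 -1.1  5.9] open 0.671 gf 31.5 t 6.7 j6 0.91
```

play_rows(steps=[{"delta_pos": [0,0,-1],"yaw": 0,"jaw": 50},{"delta_pos": [0,0,-3],"yaw": 0,"jaw": 50},{"delta_pos": [0,0,-6],"yaw": 0,"jaw": 50},{"delta_pos": [0,0,-9],"yaw": 0,"jaw": 50},{"delta_pos": [0,-1,-12],"yaw": 0,"jaw": 50},{"delta_pos": [0.5,-3,-14.5],"yaw": 0,"jaw": 50},{"delta_pos": [1.2,-6,-16],"yaw": 0,"jaw": 50},{"delta_pos": [2,-9,-16.5],"yaw": 0,"jaw": 50}], grip_force=40)

```text
clock: 7.5
eef_pos: [487.4, -186.2, 204.7]
tcp_rot: [3.14, -0.003, 0.132]
contact_force: [0.0, -0.4, -2.1]
opening: 0.67
grasp_force: 43.0
```

```bash
python3 -c "
from h import *
go(601,152,180,0.126)"
```

```text
pos [ 487.4 -186.2  204.7] yaw 0.132 -> delta cm [ 15.7  -32.03   2.47] yaw 0.006 F [ 0.  -0.4 -2.1] open 0.67 gf 43.0 t 7.5 j6 1.07
```

play_rows(steps=[{"delta_pos": [1.6,-3.6,0],"yaw": 0,"jaw": 50},{"delta_pos": [3.7,-7.8,0],"yaw": 0,"jaw": 50},{"delta_pos": [5.8,-12,0],"yaw": 0,"jaw": 50},{"delta_pos": [8,-16.3,0],"yaw": 0,"jaw": 50},{"delta_pos": [10.2,-20.6,0],"yaw": 0,"jaw": 50},{"delta_pos": [12.3,-25,0],"yaw": 0,"jaw": 50},{"delta_pos": [14.3,-29,0],"yaw": 0,"jaw": 50},{"delta_pos": [15.7,-32,0],"yaw": 0,"jaw": 50}])

```text
clock: 8.3
eef_pos: [600.3, 154.0, 202.7]
tcp_rot: [-3.141, -0.0, 0.134]
contact_force: [1.0, -0.6, -1.8]
opening: 0.669
grasp_force: 43.0
```

play_rows(steps=[{"delta_pos": [0,0,0.5],"yaw": 0,"jaw": 50},{"delta_pos": [0,0,1],"yaw": 0,"jaw": 50},{"delta_pos": [0,0,1.5],"yaw": 0,"jaw": 50},{"delta_pos": [0,0,2],"yaw": 0,"jaw": 50},{"delta_pos": [0,0,2],"yaw": 0,"jaw": 50},{"delta_pos": [0,0,2],"yaw": 0,"jaw": 50},{"delta_pos": [0,0,2],"yaw": 0,"jaw": 50},{"delta_pos": [0,0,2],"yaw": 0,"jaw": 50}])

```text
clock: 9.1
eef_pos: [600.3, 151.1, 182.6]
tcp_rot: [-3.142, -0.0, 0.132]
contact_force: [-0.3, -0.2, -1.6]
opening: 0.669
grasp_force: 43.2
```

```bash
python3 -c "
from h import *
go(601,152,170,0.126)
for n in('top','scene'):
    im,d=vision.grab_frame(n);save('k_'+n,im);X=cloud(n,d)
    for q in vision.cut_out(n,'jar')[:2]:
        m=q['region']&(d>0);p=X[m];print(n,q['conf'],np.round(q['uv']),len(p),np.percentile(p,3,axis=0).round(),np.percentile(p,97,axis=0).round())
    print([(q['conf'],np.round(q['uv'],1),ray(n,q['uv'],146)) for q in vision.landmark_of(n,'jar')[:2]])
a=cv2.imread('pics/k_top.png')[130:270,150:320];b=cv2.imread('pics/k_scene.png')[130:300,280:480]
a=cv2.resize(a,(340,280),interpolation=2);b=cv2.resize(b,(400,340),interpolation=2)
c=np.zeros((340,740,3),np.uint8);c[:280,:340]=a;c[:,340:]=b;cv2.imwrite('pics/crop3.png',c)"
```

```text
pos [600.3 151.1 182.6] yaw 0.132 -> delta cm [ 0.08 -0.08  1.26] yaw 0.006 F [-0.3 -0.2 -1.6] open 0.669 gf 43.2 t 9.1 j6 1.68
top 0.65 [231. 183.] 173 [573. 124. 153.] [597. 145. 221.]
[(0.67, array([229.4, 182.6]), array([[594.09426863, 152.79306565]]))]
scene 0.66 [362. 214.] 881 [588. 131. 147.] [628. 179. 216.]
[(0.66, array([364.6, 226.2]), array([[597.59905776, 156.30428773]]))]
```

View pics/crop3.png

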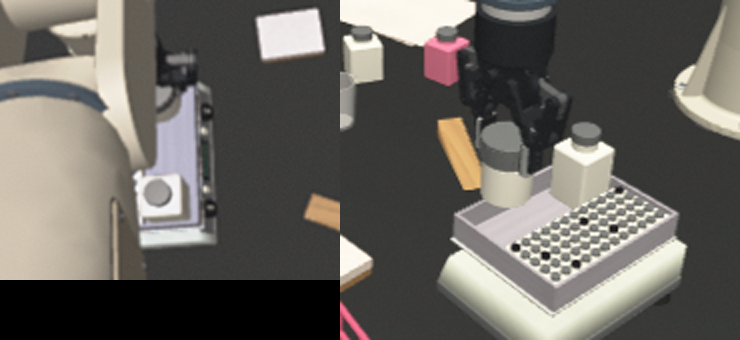

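```bash
cat >> h.py <<'E'
from scipy.optimize import least_squares
def cyl(p,z0):
    h=p[:,2]-z0;p=p[(h>4)&(h<68)&(abs(h-46)>4)];R=np.where(p[:,2]-z0>46,29,27)
    f=lambda c:np.hypot(p[:,0]-c[0],p[:,1]-c[1])-R
    o=least_squares(f,p[:,:2].mean(0)+[-15,-25],loss='soft_l1',f_scale=2);return o.x.round(1),len(p),np.median(abs(o.fun)).round(2)
E
python3 -c "
from h import *
n='scene'
im,d=vision.grab_frame(n);X=cloud(n,d);q=vision.cut_out(n,'jar')[0];p=X[q['region']&(d>0)]
print(np.percentile(p[:,2],[1,99]),[cyl(p,z) for z in(144,146,148)])
print(vision.calibration('scene')['extrinsics'][:3,3])
f=np.load('scene_f.npz');X=cloud(n,f['d']);m=(abs(X[...,0]-480)<40)&(abs(X[...,1]+278)<40)&(X[...,2]>5)&(X[...,2]<80);print(cyl(X[m],0),cyl(X[m],-1))
# top rim crest in scene: front wall / end wall planes
for y0,z in[('front',0)]:
    pass
"
```

```text
[145.00111889 216.57795735] [(array([599.7, 150.9]), 525, np.float64(0.73)), (array([599.7, 151. ]), 551, np.float64(0.76)), (array([599. , 151.5]), 703, np.float64(1.23))]
[1061.44488703  738.5161772   683.52859031]
(array([ 480. , -281.9]), 296, np.float64(1.25)) (array([ 480.1, -281.9]), 283, np.float64(1.24))
```

```bash
python3 -c "
from h import *
a=np.radians(7.2);ry=-np.array([np.cos(a),np.sin(a)]);rx=np.array([-np.sin(a),np.cos(a)])
f=np.load('scene_f.npz');X=cloud('scene',f['d']);ok=f['d']>0
P=X[ok];c=np.array([544,144.8]);u=(P[:,:2]-c)@rx;v=(P[:,:2]-c)@ry;z=P[:,2]
def line(m,ax,nm):
    s,t=(u[m],v[m]) if ax=='x' else (v[m],u[m])
    k=np.polyfit(t,s,1);e=s-np.polyval(k,t);k=np.polyfit(t[abs(e)<3],s[abs(e)<3],1);print(nm,m.sum(),'at',np.median(s).round(1),'mid',k[1].round(1),'slope deg',np.degrees(np.arctan(k[0])).round(2))
w=(z>74)&(z<108)
line(w&(abs(u-113)<6)&(abs(v)<85),'x','back wall outer x (113)')
line(w&(abs(v+94)<6)&(u>-30)&(u<105),'y','end wall outer y (-94)')
b=(z>120)&(z<150)
line(b&(abs(u-25)<6)&(v>42)&(v<85),'x','resident face x (25+)')
line(b&(abs(v-38.5)<6)&(abs(u)<22),'y','resident face y')
i=(z>92)&(z<110)
line(i&(abs(u+33)<6)&(v>-80)&(v<30),'x','front wall inner x (-33)')
print('floor',np.median(z[(abs(u)<20)&(v>-70)&(v<0)]))
print('rim top', np.median(z[(abs(v+92)<3)&(u>0)&(u<100)&(z>105)]))
"
```

```text
back wall outer x (113) 582 at 112.2 mid 112.2 slope deg -0.1
end wall outer y (-94) 596 at -95.4 mid -95.6 slope deg 0.19
resident face x (25+) 133 at 24.8 mid 25.3 slope deg -0.41
resident face y 175 at 36.8 mid 36.8 slope deg -0.23
front wall inner x (-33) 225 at -33.9 mid -33.9 slope deg 0.04
floor 84.96267348909339
rim top 112.11669378481292
```

play_rows(steps=[{"delta_pos": [0.3,0,0.5],"yaw": 0,"jaw": 50},{"delta_pos": [0.3,0,1.5],"yaw": 0,"jaw": 50},{"delta_pos": [0.3,0,2.5],"yaw": 0,"jaw": 50},{"delta_pos": [0.3,0,3.5],"yaw": 0,"jaw": 50},{"delta_pos": [0.3,0,4.5],"yaw": 0,"jaw": 50},{"delta_pos": [0.3,0,5.2],"yaw": 0,"jaw": 50},{"delta_pos": [0.3,0,5.5],"yaw": 0,"jaw": 50},{"delta_pos": [0.3,0,5.6],"yaw": 0,"jaw": 50}])

```text
clock: 10.3
eef_pos: [603.0, 151.6, 125.8]
tcp_rot: [3.142, 0.001, 0.133]
contact_force: [0.1, 0.3, -1.1]
opening: 0.664
grasp_force: 43.2
```

play_rows(steps=[{"delta_pos": [0,0,0.05],"yaw": 0,"jaw": 50},{"delta_pos": [0,0,0.1],"yaw": 0,"jaw": 50},{"delta_pos": [0,0,0.15],"yaw": 0,"jaw": 50},{"delta_pos": [0,0,0.2],"yaw": 0,"jaw": 50},{"delta_pos": [0,0,0.25],"yaw": 0,"jaw": 50},{"delta_pos": [0,0,0.25],"yaw": 0,"jaw": 50},{"delta_pos": [0,0,0.25],"yaw": 0,"jaw": 50},{"delta_pos": [0,0,0.25],"yaw": 0,"jaw": 50}])

```text
clock: 11.1
eef_pos: [603.2, 151.7, 124.1]
tcp_rot: [-3.142, -0.0, 0.133]
contact_force: [-0.7, -0.7, 3.7]
opening: 0.668
grasp_force: 43.6
```

play_rows(steps=[{"delta_pos": [0,0,0],"yaw": 0,"jaw": 70},{"delta_pos": [0,0,0],"yaw": 0,"jaw": 75},{"delta_pos": [0,0,0],"yaw": 0,"jaw": 85},{"delta_pos": [0,0,0],"yaw": 0,"jaw": 90},{"delta_pos": [0,0,0],"yaw": 0,"jaw": 90},{"delta_pos": [0,0,-1.5],"yaw": 0,"jaw": 90},{"delta_pos": [0,0,-4.5],"yaw": 0,"jaw": 90},{"delta_pos": [0,0,-9],"yaw": 0,"jaw": 100}])

```text
clock: 11.9
eef_pos: [601.7, 151.3, 213.5]
tcp_rot: [3.141, 0.004, 0.133]
contact_force: [0.2, -0.6, -0.3]
opening: 1.0
grasp_force: 0.0
```

```bash
cat >> h.py <<'E'
a0=np.radians(7.2);RY=-np.array([np.cos(a0),np.sin(a0)]);RX=np.array([-np.sin(a0),np.cos(a0)]);C=np.array([545.6,144.2])
def rc(p): d=np.asarray(p)-C;return np.round([d@RX,d@RY],1)
def rw(u,v): return C+u*RX+v*RY
E
python3 -c "
from h import *
n='scene'
im,d=vision.grab_frame(n);X=cloud(n,d);p=X[(d>0)]
p=p[(p[:,2]>118)&(p[:,2]<156)&(np.hypot(p[:,0]-603,p[:,1]-152)<36)]
c=cyl(p,85);print(c,rc(c[0]),np.percentile(p[:,2],[1,99]))
f=np.load('top_f.npz');X=cloud('top',f['d']);
go(478.5,-391.5,170,0)
"
```

```text
(array([602.9, 151.5]), 286, np.float64(0.61)) [  0.1 -57.8] [118.69591621 155.92750976]
pos [606.  152.4 223.1] yaw 0.133 -> delta cm [-19.84  52.22   5.31] yaw 0.133 F [3.3 0.2 6.8] open 0.997 gf 0.0 t 11.95 j6 1.68
```

```bash
python3 -c "
from h import *
go(479.5,-392.5,140,-0.232)
"
```

```text
pos [606.  152.4 223.1] yaw 0.133 -> delta cm [-19.76  52.33   8.31] yaw 0.365 F [3.3 0.2 6.8] open 0.997 gf 0.0 t 11.95 j6 1.68
```

play_rows(steps=[{"delta_pos": [-1.2,3.2,0],"yaw": 0.03,"jaw": 100},{"delta_pos": [-2.8,7.5,0],"yaw": 0.06,"jaw": 100},{"delta_pos": [-4.5,12,0],"yaw": 0.1,"jaw": 100},{"delta_pos": [-6.2,16.6,0],"yaw": 0.14,"jaw": 100},{"delta_pos": [-7.9,21.2,0],"yaw": 0.18,"jaw": 100},{"delta_pos": [-9.6,25.8,0],"yaw": 0.22,"jaw": 100},{"delta_pos": [-11.3,30.4,0],"yaw": 0.26,"jaw": 100},{"delta_pos": [-13,35,0],"yaw": 0.3,"jaw": 100}])

```text
clock: 12.75
eef_pos: [520.2, -214.5, 215.1]
tcp_rot: [3.141, -0.002, -0.169]
contact_force: [1.4, -0.5, -0.3]
opening: 0.999
grasp_force: 0.0
```

```bash
python3 -c "
from h import *
go(479.5,-392.5,140,-0.232)
"
```

```text
pos [ 520.2 -214.5  215.1] yaw -0.169 -> delta cm [-1.03 18.23  7.51] yaw 0.063 F [ 1.4 -0.5 -0.3] open 0.999 gf 0.0 t 12.75 j6 1.35
```

play_rows(steps=[{"delta_pos": [-0.3,4,0],"yaw": 0.02,"jaw": 100},{"delta_pos": [-0.5,8.5,1],"yaw": 0.03,"jaw": 100},{"delta_pos": [-0.8,12.5,2.5],"yaw": 0.05,"jaw": 100},{"delta_pos": [-1,15.8,5],"yaw": 0.06,"jaw": 100},{"delta_pos": [-1,17.8,8],"yaw": 0.06,"jaw": 100},{"delta_pos": [-1,17.8,10],"yaw": 0.06,"jaw": 100},{"delta_pos": [-1,17.8,10],"yaw": 0.06,"jaw": 100},{"delta_pos": [-1,17.8,10],"yaw": 0.06,"jaw": 100}])

```text
clock: 13.55
eef_pos: [481.4, -386.4, 114.7]
tcp_rot: [3.142, -0.0, -0.227]
contact_force: [-0.1, 0.1, 0.7]
opening: 0.998
grasp_force: 0.0
```

```bash
python3 -c "
from h import *
go(479.5,-392.5,33,-0.232)
"
```

```text
pos [ 481.4 -386.4  114.7] yaw -0.227 -> delta cm [-0.05  0.64  8.17] yaw 0.005 F [-0.1  0.1  0.7] open 0.998 gf 0.0 t 13.55 j6 1.12
```

play_rows(steps=[{"delta_pos": [0,0.6,0.8],"yaw": 0,"jaw": 100},{"delta_pos": [0,0.6,2],"yaw": 0,"jaw": 100},{"delta_pos": [0,0.6,3.5],"yaw": 0,"jaw": 100},{"delta_pos": [0,0.6,5],"yaw": 0,"jaw": 100},{"delta_pos": [0,0.6,6.5],"yaw": 0,"jaw": 100},{"delta_pos": [0,0.6,7.7],"yaw": 0,"jaw": 100},{"delta_pos": [0,0.6,8.2],"yaw": 0,"jaw": 100},{"delta_pos": [0,0.6,8.2],"yaw": 0,"jaw": 100}])

```text
clock: 14.35
eef_pos: [479.3, -391.8, 30.7]
tcp_rot: [-3.141, 0.002, -0.227]
contact_force: [0.1, -0.9, 0.7]
opening: 0.999
grasp_force: 0.0
```

play_rows(steps=[{"delta_pos": [0,0,0],"yaw": 0,"jaw": 85},{"delta_pos": [0,0,0],"yaw": 0,"jaw": 72},{"delta_pos": [0,0,0],"yaw": 0,"jaw": 60},{"delta_pos": [0,0,0],"yaw": 0,"jaw": 55},{"delta_pos": [0,0,0],"yaw": 0,"jaw": 50},{"delta_pos": [0,0,0],"yaw": 0,"jaw": 45},{"delta_pos": [0,0,0],"yaw": 0,"jaw": 45},{"delta_pos": [0,0,0],"yaw": 0,"jaw": 45}], grip_force=35)

```text
clock: 15.15
eef_pos: [480.3, -392.8, 32.7]
tcp_rot: [3.141, -0.002, -0.227]
contact_force: [-1.1, -0.9, 6.5]
opening: 0.627
grasp_force: 38.2
```

```bash
python3 -c "
from h import *
u=rw(0,5.5);print(u);go(u[0],u[1],200,0.126)
"
```

```text
[540.14336914 143.51066722]
pos [ 480.3 -392.8   32.7] yaw -0.227 -> delta cm [ -6.26 -53.6  -16.73] yaw -0.353 F [-1.1 -0.9  6.5] open 0.627 gf 38.2 t 15.15 j6 1.11
```

play_rows(steps=[{"delta_pos": [0,0,-1],"yaw": 0,"jaw": 45},{"delta_pos": [0,0,-3],"yaw": 0,"jaw": 45},{"delta_pos": [0,0,-6],"yaw": 0,"jaw": 45},{"delta_pos": [0,0,-9.5],"yaw": 0,"jaw": 45},{"delta_pos": [-0.1,-1,-13],"yaw": -0.02,"jaw": 45},{"delta_pos": [-0.4,-3.5,-16],"yaw": -0.05,"jaw": 45},{"delta_pos": [-0.8,-7,-18],"yaw": -0.08,"jaw": 45},{"delta_pos": [-1.2,-11,-18.5],"yaw": -0.11,"jaw": 45}], grip_force=40)

```text
clock: 15.95
eef_pos: [493.6, -282.2, 219.9]
tcp_rot: [3.14, -0.004, -0.117]
contact_force: [1.3, 0.0, -1.9]
opening: 0.627
grasp_force: 42.9
```

```bash
python3 -c "
from h import *
u=rw(0,5.5);print(u);go(u[0],u[1],210,0.126)
"
```

```text
[540.14336914 143.51066722]
pos [ 493.6 -282.2  219.9] yaw -0.117 -> delta cm [ -0.36 -42.83   0.99] yaw -0.243 F [ 1.3  0.  -1.9] open 0.627 gf 42.9 t 15.95 j6 1.17
```

play_rows(steps=[{"delta_pos": [0,-3.5,0],"yaw": -0.03,"jaw": 45},{"delta_pos": [0,-7.5,0],"yaw": -0.06,"jaw": 45},{"delta_pos": [-0.1,-12,0],"yaw": -0.1,"jaw": 45},{"delta_pos": [-0.2,-16.5,0],"yaw": -0.14,"jaw": 45},{"delta_pos": [-0.2,-21,0],"yaw": -0.18,"jaw": 45},{"delta_pos": [-0.3,-25.5,0],"yaw": -0.22,"jaw": 45},{"delta_pos": [-0.3,-30,0],"yaw": -0.24,"jaw": 45},{"delta_pos": [-0.3,-34,0],"yaw": -0.24,"jaw": 45}])

```text
clock: 16.75
eef_pos: [529.0, 57.9, 217.2]
tcp_rot: [-3.141, 0.0, 0.124]
contact_force: [1.1, -0.2, -1.3]
opening: 0.624
grasp_force: 42.9
```

```bash
python3 -c "
from h import *
u=rw(0,5.5);go(u[0],u[1],200,0.126)
"
```

```text
pos [529.   57.9 217.2] yaw 0.124 -> delta cm [ 2.16 -8.36  1.72] yaw -0.002 F [ 1.1 -0.2 -1.3] open 0.624 gf 42.9 t 16.75 j6 1.55
```

play_rows(steps=[{"delta_pos": [0.8,-3,0],"yaw": 0,"jaw": 45},{"delta_pos": [1.6,-5.5,0],"yaw": 0,"jaw": 45},{"delta_pos": [2.1,-7.3,0],"yaw": 0,"jaw": 45},{"delta_pos": [2.1,-7.9,0.5],"yaw": 0,"jaw": 45},{"delta_pos": [2.1,-7.9,1.2],"yaw": 0,"jaw": 45},{"delta_pos": [2.1,-7.9,1.8],"yaw": 0,"jaw": 45},{"delta_pos": [2.1,-7.9,1.8],"yaw": 0,"jaw": 45},{"delta_pos": [2.1,-7.9,1.8],"yaw": 0,"jaw": 45}])

```text
clock: 17.55
eef_pos: [540.6, 135.8, 198.5]
tcp_rot: [3.141, 0.001, 0.122]
contact_force: [-0.4, -0.1, -0.7]
opening: 0.622
grasp_force: 42.9
```

```bash
python3 -c "
from h import *
n='scene'
im,d=vision.grab_frame(n);save('b_scene',im);X=cloud(n,d)
for q in vision.cut_out(n,'bottle')[:3]:
    m=q['region']&(d>0);p=X[m];print(q['conf'],np.round(q['uv']),len(p),np.percentile(p,[2,98],axis=0).round())
s=r.sense();print(s['eef_pos'].round(1),s['tcp_rot'].round(3),rc(s['eef_pos'][:2]))
P=X[(d>0)];D=P[:,:2]-C;u=D@RX;v=D@RY;z=P[:,2]
b=(z>172)&(z<190)
def line(m,s,t,nm):
    s,t=s[m],t[m];k=np.polyfit(t,s,1);e=s-np.polyval(k,t);g=abs(e)<2.5;k=np.polyfit(t[g],s[g],1);print(nm,g.sum(),'mid',k[1].round(1),'deg',np.degrees(np.arctan(k[0])).round(2))
line(b&(abs(u-27)<7)&(v>-15)&(v<26),u,v-5,'face x (27)')
line(b&(abs(v+21.5)<7)&(abs(u)<22),v,u,'face -y (-21.5)')
b=(z>120)&(z<150)
line(b&(abs(v-38.5)<6)&(abs(u)<22),v,u,'resident face y')
g=(z>158)&(z<240)&(abs(u)<35)&(abs(v-5)<34);print('bottle z low',np.percentile(z[g],[0.5,2,5]).round(1))
go(*rw(0,5.5),119,0.126)
"
```

```text
0.9 [379. 195.] 969 [[521. 117. 170.]
 [571. 166. 249.]]
0.78 [332. 161.] 566 [[ 314. -366.   -3.]
 [ 400. -289.   83.]]
[540.9 136.1 199. ] [ 3.142 -0.     0.122] [-7.4  5.6]
face x (27) 18 mid 20.4 deg -0.19
face -y (-21.5) 106 mid -21.3 deg 2.17
resident face y 133 mid 38.3 deg -0.01
bottle z low [167.1 169.2 171.8]
pos [540.9 136.1 199. ] yaw 0.122 -> delta cm [ 0.01 -0.74  8.  ] yaw -0.004 F [-0.5 -0.7 -1.6] open 0.624 gf 42.9 t 17.65 j6 1.69
```

play_rows(steps=[{"delta_pos": [0.1,-0.4,0.3],"yaw": 0,"jaw": 45},{"delta_pos": [0.1,-0.72,1.2],"yaw": 0,"jaw": 45},{"delta_pos": [0.1,-0.72,2.2],"yaw": 0,"jaw": 45},{"delta_pos": [0.1,-0.72,3.2],"yaw": 0,"jaw": 45},{"delta_pos": [0.1,-0.72,4.2],"yaw": 0,"jaw": 45},{"delta_pos": [0.1,-0.72,4.8],"yaw": 0,"jaw": 45},{"delta_pos": [0.1,-0.72,5],"yaw": 0,"jaw": 45},{"delta_pos": [0.1,-0.72,5],"yaw": 0,"jaw": 45}])

```text
clock: 18.45
eef_pos: [540.8, 143.9, 148.4]
tcp_rot: [3.141, 0.001, 0.123]
contact_force: [0.1, 0.0, -1.2]
opening: 0.624
grasp_force: 42.9
```

play_rows(steps=[{"delta_pos": [0,0,0.6],"yaw": 0,"jaw": 45},{"delta_pos": [0,0,1.2],"yaw": 0,"jaw": 45},{"delta_pos": [0,0,1.8],"yaw": 0,"jaw": 45},{"delta_pos": [0,0,2.4],"yaw": 0,"jaw": 45},{"delta_pos": [0,0,2.7],"yaw": 0,"jaw": 45},{"delta_pos": [0,0,2.8],"yaw": 0,"jaw": 45},{"delta_pos": [0,0,2.85],"yaw": 0,"jaw": 45},{"delta_pos": [0,0,2.85],"yaw": 0,"jaw": 45}])

```text
clock: 19.25
eef_pos: [541.0, 144.0, 120.4]
tcp_rot: [-3.142, -0.0, 0.123]
contact_force: [0.4, -0.2, -1.3]
opening: 0.63
grasp_force: 42.9
```

```bash
python3 -c "
from h import *
s=r.sense();print(rc(s['eef_pos'][:2]));go(*rw(0,5),119,0.126)
"
```

```text
[0.4 4.6]
pos [541.  144.  120.4] yaw 0.123 -> delta cm [-0.04  0.04  0.14] yaw -0.003 F [ 0.4 -0.2 -1.3] open 0.63 gf 42.9 t 19.25 j6 1.71
```

play_rows(steps=[{"delta_pos": [0,0,0.05],"yaw": 0,"jaw": 45},{"delta_pos": [0,0,0.1],"yaw": 0,"jaw": 45},{"delta_pos": [0,0,0.15],"yaw": 0,"jaw": 45},{"delta_pos": [0,0,0.2],"yaw": 0,"jaw": 45},{"delta_pos": [0,0,0.22],"yaw": 0,"jaw": 45},{"delta_pos": [0,0,0.22],"yaw": 0,"jaw": 45},{"delta_pos": [0,0,0.22],"yaw": 0,"jaw": 45},{"delta_pos": [0,0,0.22],"yaw": 0,"jaw": 45}])

```text
clock: 20.05
eef_pos: [540.9, 144.0, 118.7]
tcp_rot: [-3.142, -0.0, 0.123]
contact_force: [-2.5, -1.1, 5.6]
opening: 0.627
grasp_force: 43.9
```

play_rows(steps=[{"delta_pos": [0,0,0],"yaw": 0,"jaw": 66},{"delta_pos": [0,0,0],"yaw": 0,"jaw": 72},{"delta_pos": [0,0,0],"yaw": 0,"jaw": 82},{"delta_pos": [0,0,0],"yaw": 0,"jaw": 90},{"delta_pos": [0,0,0],"yaw": 0,"jaw": 90},{"delta_pos": [0,0,-1.5],"yaw": 0,"jaw": 90},{"delta_pos": [0,0,-4.5],"yaw": 0,"jaw": 90},{"delta_pos": [0,0,-8.5],"yaw": 0,"jaw": 90}])

```text
clock: 20.85
eef_pos: [539.6, 143.6, 202.4]
tcp_rot: [3.141, 0.004, 0.123]
contact_force: [1.6, 0.2, -0.3]
opening: 0.897
grasp_force: 0.0
```

play_rows(steps=[{"delta_pos": [0,1.5,-3],"yaw": 0,"jaw": 90},{"delta_pos": [0,5,-4],"yaw": 0,"jaw": 90},{"delta_pos": [0,9.5,-4],"yaw": 0,"jaw": 80},{"delta_pos": [0,14,-4],"yaw": 0,"jaw": 80},{"delta_pos": [0,18.5,-4],"yaw": 0,"jaw": 80},{"delta_pos": [0,22,-4],"yaw": 0,"jaw": 80},{"delta_pos": [0,24,-4],"yaw": 0,"jaw": 80},{"delta_pos": [0,25,-4],"yaw": 0,"jaw": 80}])

```text
clock: 21.65
eef_pos: [571.5, -106.1, 243.0]
tcp_rot: [3.141, 0.0, 0.121]
contact_force: [-0.8, -0.6, -0.8]
opening: 0.802
grasp_force: 0.0
```

```bash
python3 -c "
from h import *
n='scene'
im,d=vision.grab_frame(n);save('c_scene',im);X=cloud(n,d);np.savez('scene_f2.npz',im=im,d=d)
a=cv2.imread('pics/c_scene.png')[90:320,240:500];cv2.imwrite('pics/crop4.png',cv2.resize(a,(678,600),interpolation=2))
P=X[(d>0)];D=P[:,:2]-C;u=D@RX;v=D@RY;z=P[:,2]
def line(m,s,t,nm):
    s,t=s[m],t[m];k=np.polyfit(t,s,1);e=s-np.polyval(k,t);g=abs(e)<2.5;k=np.polyfit(t[g],s[g],1);print(nm,g.sum(),'mid',k[1].round(1),'deg',np.degrees(np.arctan(k[0])).round(2))
b=(z>118)&(z<148)
line(b&(abs(u-27)<7)&(v>-15)&(v<26),u,v-5,'face x (27)')
line(b&(abs(v-38.5)<6)&(abs(u)<22),v,u,'resident face y')
t=(abs(z-152)<4)&(abs(v-5)<34)&(abs(u)<35);print('bottle top rect (row)',rect(np.c_[u,v][t]),np.median(z[t]))
p=P[(z>118)&(z<156)&(np.hypot(P[:,0]-603,P[:,1]-152)<36)];c=cyl(p,85);print('jar',rc(c[0]))
# wedge in scene
g=vision.cut_out(n,'wedge')
for q in g[:1]:
    m=q['region']&(d>0);p=X[m];print('wedge',q['conf'],len(p),rect(p[:,:2]),np.percentile(p,[2,98],axis=0).round())
print('wedge lm',[(q['conf'],ray(n,q['uv'],0).round(1)) for q in vision.landmark_of(n,'wedge')[:1]])
go(480,-100,150,0)
"
```

```text
face x (27) 146 mid 27.1 deg -0.06
resident face y 37 mid 38.2 deg 0.9
bottle top rect (row) (array([1.2, 7. ]), array([53.9, 62.8]), 0.6) 150.40073049536164
jar [  0.1 -57.7]
wedge 0.58 474 (array([527.5,  -9.3]), array([347.6,  50.8]), 64.2) [[ 454. -166.   -2.]
 [ 516.  -39.   26.]]
wedge lm [(0.88, array([[ 466.4, -106.9]]))]
pos [ 571.4 -104.   242.9] yaw 0.122 -> delta cm [-9.02 -1.51  9.29] yaw 0.122 F [0.1 0.  0.1] open 0.802 gf 0.0 t 21.8 j6 1.27
```

View pics/crop4.png

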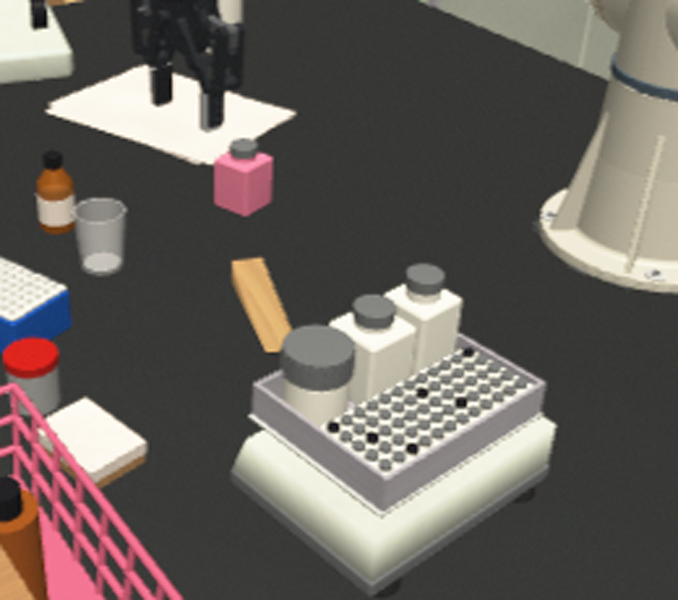

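play_rows(steps=[{"delta_pos": [-1.5,0.4,1.5],"yaw": -0.14,"jaw": 80},{"delta_pos": [-3,0.8,3],"yaw": -0.28,"jaw": 80},{"delta_pos": [-4.5,1.2,5],"yaw": -0.42,"jaw": 80},{"delta_pos": [-6,1.6,7],"yaw": -0.56,"jaw": 80},{"delta_pos": [-7.5,2,9],"yaw": -0.71,"jaw": 80},{"delta_pos": [-9,2.4,11],"yaw": -0.86,"jaw": 80},{"delta_pos": [-10.3,2.7,12.5],"yaw": -1.01,"jaw": 80},{"delta_pos": [-10.8,2.8,13.3],"yaw": -1.16,"jaw": 80}])

```text
clock: 22.6
eef_pos: [465.9, -143.7, 108.8]
tcp_rot: [-3.139, -0.0, 1.29]
contact_force: [-0.9, 0.2, -0.5]
opening: 0.797
grasp_force: 0.0
```

```bash
python3 -c "
from h import *
for n in('top','scene'):
    f=np.load(n+'_f.npz');im,d=f['im'].astype(int),f['d'];X=cloud(n,d)
    m=(d>0)&(X[...,0]>420)&(X[...,0]<540)&(X[...,1]>-190)&(X[...,1]<-10)&(im[...,0]-im[...,2]>30)
    p=X[m];c=p[:,:2].mean(0);w,V=np.linalg.eigh(np.cov(p[:,:2].T));a=V[:,1]*np.sign(V[1,1]);t=(p[:,:2]-c)@a;s=(p[:,:2]-c)@[-a[1],a[0]]
    lo,hi=np.percentile(t,[.5,99.5]);k=np.polyfit(t,p[:,2],1)
    print(n,m.sum(),'mid',(c+a*(lo+hi)/2).round(1),'len',(hi-lo).round(1),'w',np.percentile(s,[1,99]).round(1),'ang',np.degrees(np.arctan2(a[1],a[0])).round(1),'slope',k.round(3))
go(468,-145,5,1.288)"
```

```text
top 751 mid [480.3 -99.7] len 143.2 w [-21.6  17.4] ang 71.7 slope [-0.152 14.491]
scene 523 mid [ 479.3 -111.2] len 164.3 w [-18.5  29. ] ang 71.4 slope [-0.133 11.227]
pos [ 465.9 -143.7  108.8] yaw 1.29 -> delta cm [-0.06  0.24 10.38] yaw 0.002 F [-0.9  0.2 -0.5] open 0.797 gf 0.0 t 22.6 j6 -0.02
```

play_rows(steps=[{"delta_pos": [0,0.2,1],"yaw": 0,"jaw": 80},{"delta_pos": [0,0.2,3],"yaw": 0,"jaw": 80},{"delta_pos": [0,0.2,5],"yaw": 0,"jaw": 80},{"delta_pos": [0,0.2,7],"yaw": 0,"jaw": 80},{"delta_pos": [0,0.2,8.6],"yaw": 0,"jaw": 80},{"delta_pos": [0,0.2,9.7],"yaw": 0,"jaw": 80},{"delta_pos": [0,0.2,10.2],"yaw": 0,"jaw": 80},{"delta_pos": [0,0.2,10.2],"yaw": 0,"jaw": 80}])

```text
clock: 23.4
eef_pos: [469.8, -145.3, 7.7]
tcp_rot: [-3.141, -0.0, 1.282]
contact_force: [-0.5, -0.0, 0.2]
opening: 0.805
grasp_force: 0.0
```

play_rows(steps=[{"delta_pos": [0,0,0],"yaw": 0,"jaw": 65},{"delta_pos": [0,0,0],"yaw": 0,"jaw": 52},{"delta_pos": [0,0,0],"yaw": 0,"jaw": 42},{"delta_pos": [0,0,0],"yaw": 0,"jaw": 36},{"delta_pos": [0,0,0],"yaw": 0,"jaw": 30},{"delta_pos": [0,0,0],"yaw": 0,"jaw": 20},{"delta_pos": [0,0,0],"yaw": 0,"jaw": 20},{"delta_pos": [0,0,0],"yaw": 0,"jaw": 20}], grip_force=60)

```text
clock: 24.2
eef_pos: [470.0, -145.9, 9.0]
tcp_rot: [3.141, 0.0, 1.283]
contact_force: [-1.2, 1.3, 7.8]
opening: 0.378
grasp_force: 59.9
```

```bash
python3 -c "
from h import *
go(*rw(-182,0),15,1.696)"
```

```text
pos [ 470.  -145.9    9. ] yaw 1.283 -> delta cm [13.3   6.32 -0.6 ] yaw -0.413 F [-1.2  1.3  7.8] open 0.378 gf 59.9 t 24.2 j6 -0.02
```

play_rows(steps=[{"delta_pos": [0,0,-0.5],"yaw": 0,"jaw": 20},{"delta_pos": [0.7,0.3,-1],"yaw": -0.03,"jaw": 20},{"delta_pos": [3,1.4,-1],"yaw": -0.1,"jaw": 20},{"delta_pos": [5.8,2.7,-1],"yaw": -0.18,"jaw": 20},{"delta_pos": [8.6,4,-1],"yaw": -0.27,"jaw": 20},{"delta_pos": [11.2,5.3,-1],"yaw": -0.35,"jaw": 20},{"delta_pos": [12.9,6.1,-1],"yaw": -0.41,"jaw": 20},{"delta_pos": [13.3,6.3,-1],"yaw": -0.413,"jaw": 20}], grip_force=80)

```text
clock: 25.0
eef_pos: [569.8, -34.4, 18.6]
tcp_rot: [3.14, 0.0, 1.7]
contact_force: [-0.3, -0.4, -0.6]
opening: 0.374
grasp_force: 80.2
```

```bash
python3 -c "
from h import *
go(*rw(-182,0),9,1.696);s=r.sense();print(rc(s['eef_pos'][:2]))
for n in('top','scene'):
    im,d=vision.grab_frame(n);X=cloud(n,d);save('w_'+n,im)
    m=(d>0)&(X[...,2]<50)&(X[...,2]>-8)&(im[...,0].astype(int)-im[...,2]>30);p=X[m];D=p[:,:2]-C;u=D@RX;v=D@RY
    k=(abs(v)<60)&(u>-260)&(u<0);u,v,z=u[k],v[k],p[k,2]
    if len(u)<20: continue
    q=np.polyfit(u,z,1);print(n,len(u),'u',np.percentile(u,[.5,2,98,99.5]).round(1),'v',np.percentile(v,[1,99]).round(1),'slope',q.round(3),'z at thin',z[u>np.percentile(u,93)].mean().round(1),'v-drift deg',np.degrees(np.polyfit(u,v,1)[0]).round(1))
    vv,uu=np.nonzero(m);pp=ray(n,np.c_[uu,vv][k],0)if 0 else None
a=cv2.imread('pics/w_top.png')[170:270,180:360];b=cv2.imread('pics/w_scene.png')[130:300,280:480]
a=cv2.resize(a,(720,400),interpolation=2);cv2.imwrite('pics/crop5.png',a);cv2.imwrite('pics/crop5b.png',cv2.resize(b,(700,595),interpolation=2))"
```

```text
pos [569.8 -34.4  18.6] yaw 1.7 -> delta cm [-0.18 -0.16  0.96] yaw 0.004 F [-0.3 -0.4 -0.6] open 0.374 gf 80.2 t 25.0 j6 -0.19
[-180.2   -1.6]
scene 327 u [-242.5 -200.5 -126.2 -124.1] v [-21.6  45.8] slope [-0.038 17.325] z at thin 19.5 v-drift deg -15.7
```

View pics/crop5.png

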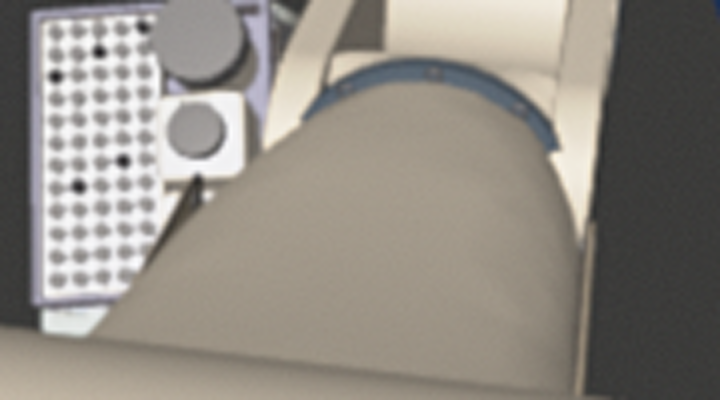

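View pics/crop5b.png

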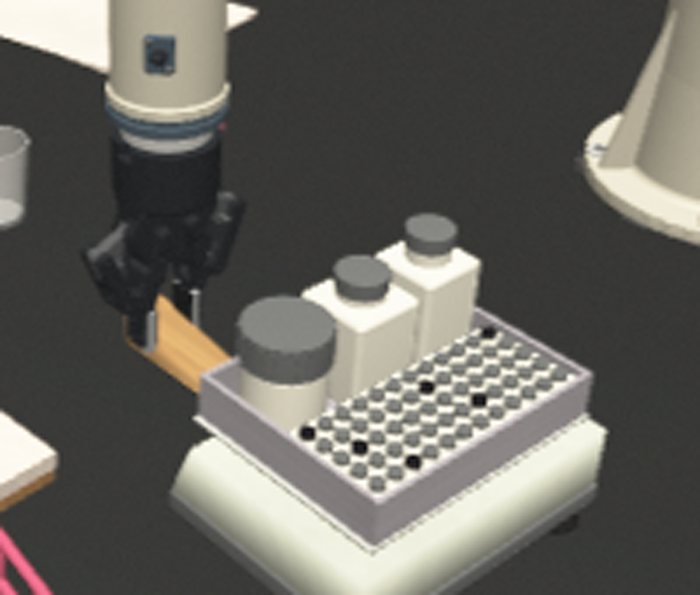

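play_rows(steps=[{"delta_pos": [0,-0.1,0.3],"yaw": 0,"jaw": 20},{"delta_pos": [0,-0.16,0.6],"yaw": 0,"jaw": 20},{"delta_pos": [0,-0.16,0.8],"yaw": 0,"jaw": 20},{"delta_pos": [0,-0.16,0.9],"yaw": 0,"jaw": 20},{"delta_pos": [0,-0.16,1.0],"yaw": 0,"jaw": 20},{"delta_pos": [0,-0.16,1.0],"yaw": 0,"jaw": 20},{"delta_pos": [0,-0.16,1.0],"yaw": 0,"jaw": 20},{"delta_pos": [0,-0.16,1.0],"yaw": 0,"jaw": 20}], grip_force=100)

```text
clock: 25.9
eef_pos: [565.5, -36.9, 9.2]
tcp_rot: [-3.14, 0.0, 1.695]
contact_force: [-7.8, -1.7, 18.2]
opening: 0.364
grasp_force: 106.5
```

```bash
python3 -c "
from h import *
go(*rw(-100,0),9,1.696);s=r.sense();print(rc(s['eef_pos'][:2]))"
```

```text
pos [565.5 -36.9   9.2] yaw 1.695 -> delta cm [8.22 0.29 0.02] yaw -0.001 F [-7.8 -1.7 18.2] open 0.364 gf 106.5 t 25.9 j6 -0.19
[-182.2    3. ]
```

play_rows(steps=[{"delta_pos": [0,0,-0.12],"yaw": 0,"jaw": 20},{"delta_pos": [0,0.15,-0.15],"yaw": 0,"jaw": 20},{"delta_pos": [0.5,0.3,-0.15],"yaw": 0,"jaw": 20},{"delta_pos": [1,0.3,-0.15],"yaw": 0,"jaw": 20},{"delta_pos": [1.6,0.3,-0.15],"yaw": 0,"jaw": 20},{"delta_pos": [2.2,0.3,-0.15],"yaw": 0,"jaw": 20},{"delta_pos": [2.8,0.3,-0.15],"yaw": 0,"jaw": 20},{"delta_pos": [3,0.3,-0.15],"yaw": 0,"jaw": 20}])

```text
clock: 26.7
eef_pos: [565.3, -5.3, 9.5]
tcp_rot: [-3.141, -0.0, 1.696]
contact_force: [-0.2, -0.1, -0.8]
opening: 0.367
grasp_force: 104.2
```

```bash
python3 -c "
from h import *
go(*rw(-100,0),9,1.696);s=r.sense();print(rc(s['eef_pos'][:2]))"
```

```text
pos [565.3  -5.3   9.5] yaw 1.696 -> delta cm [ 5.08 -0.08  0.05] yaw 0.0 F [-0.2 -0.1 -0.8] open 0.367 gf 104.2 t 26.7 j6 -0.14
[-150.8   -0.8]
```

play_rows(steps=[{"delta_pos": [0.2,-0.08,0.03],"yaw": 0,"jaw": 20},{"delta_pos": [0.4,-0.08,0.06],"yaw": 0,"jaw": 20},{"delta_pos": [0.6,-0.08,0.06],"yaw": 0,"jaw": 20},{"delta_pos": [0.8,-0.08,0.06],"yaw": 0,"jaw": 20},{"delta_pos": [1.0,-0.08,0.06],"yaw": 0,"jaw": 20},{"delta_pos": [1.2,-0.08,0.06],"yaw": 0,"jaw": 20},{"delta_pos": [1.4,-0.08,0.06],"yaw": 0,"jaw": 20},{"delta_pos": [1.5,-0.08,0.06],"yaw": 0,"jaw": 20}])

```text
clock: 27.5
eef_pos: [563.2, 8.6, 9.3]
tcp_rot: [3.141, 0.0, 1.696]
contact_force: [1.0, -3.8, 4.9]
opening: 0.372
grasp_force: 105.0
```

play_rows(steps=[{"delta_pos": [0.1,0,0],"yaw": 0,"jaw": 20},{"delta_pos": [0.2,0,0],"yaw": 0,"jaw": 20},{"delta_pos": [0.3,0,0],"yaw": 0,"jaw": 20},{"delta_pos": [0.4,0,0],"yaw": 0,"jaw": 20},{"delta_pos": [0.5,0,0],"yaw": 0,"jaw": 20},{"delta_pos": [0.6,0,0],"yaw": 0,"jaw": 20},{"delta_pos": [0.7,0,0],"yaw": 0,"jaw": 20},{"delta_pos": [0.8,0,0],"yaw": 0,"jaw": 20}])

```text
clock: 28.3
eef_pos: [562.3, 15.8, 9.2]
tcp_rot: [3.141, 0.001, 1.696]
contact_force: [1.8, -11.9, 4.1]
opening: 0.37
grasp_force: 104.9
```

```bash
python3 -c "
from h import *
go(*rw(-100,0),9,1.696);s=r.sense();print(rc(s['eef_pos'][:2]))"
```

```text
pos [562.3  15.8   9.2] yaw 1.696 -> delta cm [ 2.95 -0.05  0.02] yaw 0.0 F [  1.8 -11.9   4.1] open 0.37 gf 104.9 t 28.3 j6 -0.1
[-129.5   -0.5]
```

play_rows(steps=[{"delta_pos": [0.2,0,0],"yaw": 0,"jaw": 20},{"delta_pos": [0.4,0,0],"yaw": 0,"jaw": 20},{"delta_pos": [0.6,0,0],"yaw": 0,"jaw": 20},{"delta_pos": [0.8,0,0],"yaw": 0,"jaw": 20},{"delta_pos": [1.0,0,0],"yaw": 0,"jaw": 20},{"delta_pos": [1.2,0,0],"yaw": 0,"jaw": 20},{"delta_pos": [1.4,0,0],"yaw": 0,"jaw": 20},{"delta_pos": [1.6,0,0],"yaw": 0,"jaw": 20}])

```text
clock: 29.1
eef_pos: [560.5, 31.0, 9.3]
tcp_rot: [3.141, 0.002, 1.696]
contact_force: [2.9, -13.3, 3.7]
opening: 0.369
grasp_force: 104.9
```

```bash
cat >> h.py <<'E'
def plane(d,lo=108,hi=122):
    X=cloud('scene',d);P=X[d>0];D=P[:,:2]-C;u=D@RX;v=D@RY;z=P[:,2]
    m=(u>33)&(u<112)&(abs(v)<93)&(z>lo)&(z<hi);A=np.c_[u[m]-108,v[m],np.ones(m.sum())];b=z[m]
    for _ in range(4):
        k=np.linalg.lstsq(A,b,rcond=None)[0];e=abs(b-A@k)<3;A,b=A[e],b[e]
    return k,len(b)
E
python3 -c "
from h import *
go(*rw(-100,0),9,1.696);s=r.sense();print(rc(s['eef_pos'][:2]))
k0,n0=plane(np.load('scene_f2.npz')['d']);print(k0.round(4),n0)
ks=[]
for i in range(4):
    im,d=vision.grab_frame('scene');ks.append(plane(d)[0])
k=np.mean(ks,0);print(k.round(4),np.std(ks,0).round(4),'feet lift',-140*(k[0]-k0[0]))
import numpy as np
f0=np.load('scene_f2.npz')['d'];m=(f0>0)&(d>0);X0=cloud('scene',f0);D=X0[...,:2]-C;u=D@RX;v=D@RY;z=X0[...,2];X1=cloud('scene',d)
for nm,u0,v0,lo,hi in[('resident cap',0,63,170,182),('jar lid',0,-58,150,162),('bot',0,5,160,175)]:
    g=m&(abs(u-u0)<18)&(abs(v-v0)<18)&(z>lo)&(z<hi);print(nm,g.sum(),np.median((X1[...,2]-z)[g]))
"
```

```text
pos [560.5  31.    9.3] yaw 1.696 -> delta cm [ 1.42 -0.06  0.03] yaw 0.0 F [  2.9 -13.3   3.7] open 0.369 gf 104.9 t 29.1 j6 -0.07
[-114.2   -0.6]
[ 8.200000e-03 -8.000000e-04  1.115453e+02] 1802
[-1.380000e-02 -1.600000e-03  1.113195e+02] [0.0019 0.001  0.027 ] feet lift 3.06719730660436
resident cap 120 1.552352910381444
jar lid 178 1.9706273697759116
bot 151 2.00414236143547
```

play_rows(steps=[{"delta_pos": [0.2,0,0],"yaw": 0,"jaw": 20},{"delta_pos": [0.4,0,0],"yaw": 0,"jaw": 20},{"delta_pos": [0.6,0,0],"yaw": 0,"jaw": 20},{"delta_pos": [0.8,0,0],"yaw": 0,"jaw": 20},{"delta_pos": [1.0,0,0],"yaw": 0,"jaw": 20},{"delta_pos": [1.2,0,0],"yaw": 0,"jaw": 20},{"delta_pos": [1.3,0,0],"yaw": 0,"jaw": 20},{"delta_pos": [1.3,0,0],"yaw": 0,"jaw": 20}])

```text
clock: 30.1
eef_pos: [558.8, 44.1, 9.3]
tcp_rot: [3.141, 0.002, 1.696]
contact_force: [2.3, -11.7, 5.0]
opening: 0.368
grasp_force: 104.9
```

```bash
python3 -c "
from h import *
go(*rw(-100,0),9,1.696);s=r.sense();print(rc(s['eef_pos'][:2]))
k0=np.mean([plane(np.load(f)['d'])[0] for f in('scene_f.npz','scene_f2.npz')]+[plane(np.load('scene_d.npy'))[0]],0)
print([round(plane(np.load(f)['d'])[0][0],4) for f in('scene_f.npz','scene_f2.npz')],plane(np.load('scene_d.npy'))[0][0].round(4))
ks=[];ds=[]
for i in range(8):
    im,d=vision.grab_frame('scene');ks.append(plane(d)[0]);ds.append(d)
save('end',im);np.save('d_end.npy',np.array(ds))
k=np.mean(ks,0);print(k.round(4),np.std(ks,0).round(4),'feet lift',-140*(k[0]-k0[0]))
# ICP-like: lift at tops using plane z of cap/lid tops
def top(d,u0,v0,lo,hi,rr):
    X=cloud('scene',d);P=X[d>0];D=P[:,:2]-C;u=D@RX;v=D@RY;z=P[:,2];g=(np.hypot(u-u0,v-v0)<rr)&(z>lo)&(z<hi);return np.median(z[g])
for nm,u0,v0,zz,rr in[('resident',0,63,178,13),('jar',0,-58,158,24),('bottle',0,5,170,14)]:
    a=top(np.load('scene_f2.npz')['d'],u0,v0,zz-9,zz+9,rr);b=np.mean([top(d,u0+3,v0,zz-5,zz+13,rr) for d in ds]);print(nm,a,b,'feet',(b-a)*140/108)
a=cv2.imread('pics/end.png')[130:300,280:480];cv2.imwrite('pics/crop6.png',cv2.resize(a,(700,595),interpolation=2))
"
```

```text
pos [558.8  44.1   9.3] yaw 1.696 -> delta cm [ 0.1  -0.06  0.03] yaw 0.0 F [  2.3 -11.7   5. ] open 0.368 gf 104.9 t 30.1 j6 -0.05
[-101.    -0.6]
[np.float64(0.0076), np.float64(0.0082)] 0.0046
[-3.270000e-02 -2.300000e-03  1.111771e+02] [0.002  0.0008 0.076 ] feet lift 5.53049834804761
resident 176.46722264192147 180.32836980721842 feet 5.005190769829387
jar 156.8904235979178 160.62778378241518 feet 4.8447261650892095
bottle 168.80439778525897 172.46435317505535 feet 4.744386616402715
```

View pics/crop6.png

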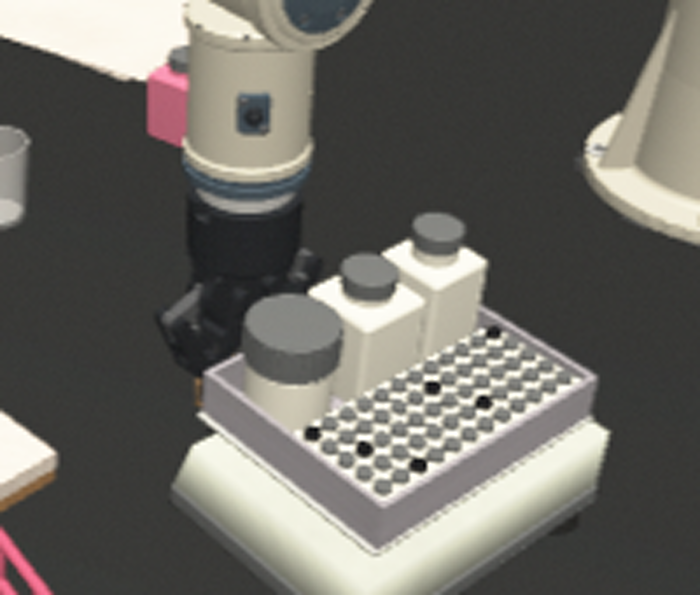

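The last crop shows the tray tipped up slightly. The jar at (290,340), the bottle at (368,320) and the resident at (435,280) all stand in the row, and the gripper holds the wedge at the middle of the front. The lift measures about 5 mm, so I'm handing in.

```bash
python3 -c "
from rig import r
print(r.sign_off())"
```

```text
the job is handed in; nothing more can be done
None
```

The job is handed in: the jar and the white square bottle stand upright in the front row beside the resident, and the gripper still holds the wedge under the middle of the shaker's front edge. The front feet measure about 5 mm clear of the bench (camera estimates from 4.7 to 5.5 mm).

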